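# Unlock the board holder and hold its spring jaw open at the mark

## Task

Take the fork key from its stand, use it (not the fingers) to turn the lock screw of the board holder counter-clockwise as far as it goes, and stand the key back in its stand. Then grip the handle of the spring jaw, pull the jaw open until its pointer lines up with the fin of the index clip, and hold it there for three seconds so that a board could be laid in; the program finishes while still gripping the handle with the jaw at the mark. Leave the phone, jar, loupe and battery around the work where they are.

Things in the scene. Friction and masses are not known exactly. Their poses are not given: they have to be found in the camera images.
- board_holder: Flat aluminium board holder fixed to the desk, base 240 x 95 x 10 mm. Origin on the desk under the jaw; base spans x -100..140, y -40..55 mm. Its x axis runs along the guide rods; the jaw opens toward its -x, roughly the robot's right. Fixed jaw at x 70..84, rod end block at x -98..-86. Apart from handle, screw blade and key nothing on it is higher than 28 mm
- jaw (a joint): Travel of the spring jaw in m: 0 closed, up to 0.055 open, toward the holder's -x. A spring pulls it shut: 4.5 N at 0 plus 150 N/m. While the lock screw is locked it is blocked after 1 to 4 mm
- jaw_handle: Moving spring jaw with its upright black ribbed handle, 12 mm thick along the holder's x, 30 mm wide along its y, 36 mm high. Origin at the centre of the handle's foot, 25 mm above the desk; handle top 61 mm above the desk. Axes as the holder's. Pinch the handle from above across its 12 mm thickness (fingers closing along the holder's x)
- pointer_tip (a point): Tip of the small dark pointer at the side of the moving jaw facing the robot, 15.5 mm above the desk; moves with the jaw
- index_clip: Dark steel clip, 10 mm long, fixed astride the base edge that faces the robot; the upright steel fin in its middle (2 mm thick, top 22 mm above the desk) is the mark. Origin on the desk under the fin; axes as the holder's. At the mark the pointer tip is at x = 0 in the clip's frame. It stands 20 to 40 mm from the closed pointer, different each time
- lock_screw (a joint): Angle of the captive part-turn lock screw in rad: 0 to 0.1 at the start (locked), grows counter-clockwise seen from above, end stop at 1.2; unlocked from 1.0. It stays where it is left (friction 0.05 N m)
- screw_blade: Captive lock screw: dark disc, 36 mm diameter, with an upright steel blade across it. Origin on the screw axis at the disc's underside, 20 mm above the desk; disc 3 mm thick; blade from 23 to 34 mm above the desk, 26 mm long along this body's x, 5 mm thick along its y. Turns with the screw
- fork_key: Loose key, 108 mm tall, 90 g, upright in its stand. Origin at its foot's centre, z up. Lower end: steel fork 28 (x) by 23 mm (y), two cheeks with a 9 mm wide slot between them along its x, open at both ends, 16 mm deep. Round shank z 22..44 mm, black square grip 14 x 14 mm at z 44..108 mm, flats square to x and y. The slot goes over the screw blade from above, key x along the blade
- key_stand: Black stand fixed to the desk: foot 70 x 60 x 5 mm with an open square cup 46 mm outside, 34 mm inside, rim 30 mm above the desk, inner floor about 6 mm above it. Origin on the desk at its centre; the key stands in the cup with its axes along the stand's
- opened_phone: Opened phone 143 x 69 x 7 mm lying on the desk (bystander); origin under its centre
- flux: Small jar with black lid, 48 mm diameter, 34 mm high (bystander); origin under its centre
- loupe: Black loupe 43 mm diameter, 26 mm high (bystander); origin under its centre
- spare_battery: Flat phone battery 102 x 42 x 9 mm (bystander); origin under its centre
Not all that is in view belongs to the job. Of the things that look like the fork_key, the larger one is meant.

How it is judged:
On the way, in this order (a step that is already met when the one before it is completed fails the run):
1. the lock screw is turned to unlocked (at least 1.0 rad) by the key (value of joint lock_screw above 1 rad and contact force between fork_key and screw_blade above 0.2 N), for 0.05 s.
2. the key stands upright in its stand, let go, the screw still unlocked (x of fork_key in the frame of key_stand between -0.008 and 0.008 m and y of fork_key in the frame of key_stand between -0.008 and 0.008 m and z of fork_key in the frame of key_stand below 0.01 m and angle between fork_key's own z axis and vertical below 0.15 rad and contact force between the fingers and fork_key below 0.1 N and value of joint lock_screw above 1 rad), for 0.2 s.
3. the handle is gripped and the pointer held at the fin, within 4 mm, for 2.5 s (x of pointer_tip in the frame of index_clip between -0.004 and 0.004 m and contact force between the fingers and jaw_handle above 2 N), for 2.5 s.
At the end, for the whole second after the job is handed in: The fingers still grip the jaw handle (over 2 N), the pointer tip is within 4 mm of the fin along the slide and still, the lock screw is at 1.0 rad or more, and the key stands upright in its stand, not touched by the fingers (all of step 2 and all of step 3 and velocity of joint jaw between -0.01 and 0.01 m/s); the arm keeps its last pose, push and grip.
It fails at once if the fingers touch the lock screw's head (contact force between the fingers and screw_blade above 1 N).
It fails at once if the phone, jar, loupe or battery is shifted by more than 20 mm (distance of any of opened_phone, flux, loupe, spare_battery from where it was at the start of the episode above 0.02 m).
It also fails if it takes over 61 s, if anything falls off the work surface, if the arm or the gripper's body presses on something with over 40 N, if the wrist force passes 120 N, or if a joint passes its speed limit or range.

## Robot

A 7-joint arm with a two-finger parallel gripper is mounted at the origin on a cart in front of the work surface, level with it; the furniture and walls round the work are solid. World frame = base frame: x ahead of the robot, y to its left, z up, the work surface at z = 0. Lengths are in m, angles in rad, forces in N, time in s.
With the tool pointing down it reaches from about 0.425 to 0.925 m from the base axis. Payload 6.8 kg.
Tool frame: the origin (TCP) lies midway between the tips of the shut fingers; the grasp point (between the pads) lies 19 mm behind it; z points along the fingers, y is the line along which they close (so a half turn about z gives the same grasp; the last joint's range is limited). The gripper opens to 88 mm and grips with 3 to 60 N. Pads are 20 mm wide; open, the fingers measure 115 mm over their backs; the gripper's body (75 mm by 178 mm) begins 61 mm behind the grasp point.
Start: joints at [1.101, 0.477, 0.022, 1.555, -0.011, 1.109, -0.083], TCP at [0.239, -0.631, 0.223] pointing down, gripper open.
Joint ranges: [-2.96, 2.96], [-0.34, 2.1], [-1.41, 1.46], [0.24, 2.44], [-1.37, 4.51], [0.17, 1.92], [-2.96, 2.96]. Speed limits (rad/s): [2.39, 2.39, 3.14, 3.14, 3.14, 3.14, 3.14].

## Interface

Orientations are given as a rotation vector (axis times angle).
In Python, from cell import bot, vision, order gives the robot as it stands. The module is installed in compiled form; this text tells all that it offers.
- The arm moves only by the shell command python3 -m handwheel 'ROWS' [OPENING] [FORCE]. ROWS is JSON, a list of rows, each an object of numbers: "tx", "ty", "tz": the shift along the tool's x, y, z in m; "wx", "wy", "wz": the turn, a rotation vector about the tool's x, y, z in rad. In form: [{"tx": .., "ty": .., "tz": .., "wx": .., "wy": .., "wz": ..}, ...]. A call has 1 to 5 rows; each row shifts and turns the commanded pose from where the row before left it, along the tool's axes as they then stand; what a row does not reach is not made up. A row lasts 1/8 s, in which the tool goes at most 62.5 mm and 10.7 degrees, less where a joint would pass 70% of its speed; a pose out of reach is approached as far as the arm can. A call is refused whole if a number of a shift passes 0.0625 or a number of a turn 0.188, either way. A call with a gripper value outside its range is refused whole. OPENING is the opening, from -1 (shut) to 1 (fully open), set as the call begins (- or left out, the last holds). The fingers move at their own pace and stop on an object; FORCE is the grip in N (left out, the last holds). Time passes only in rows, so rows that do not move let the fingers close. It gives the time, the measured TCP pose, the force, the opening and the grip force at its end, in the units of the state.
- bot.get_state(): the state, without advancing time (a new reading comes with each control period).
- vision.read_camera(name): name is "scene" or "side" or "wrist"; returns a dict with "img" (420x560x3 uint8, red, green, blue), "vertical_fov" (degrees; the focal length in pixels is half the picture's height over the tangent of half this angle, whatever the lens; pixels are square), "cx", "cy" (the principal point, pixels), "R" (3x3) and "t" (3): a world point X has camera coordinates R X + t. Camera axes: x right, y down, z forward; pixel columns grow to the right and rows downward; lengths in m; the calibration is good to about 2 mm. A picture is of the moment at which its call begins. There is no depth.
- order.finish_job(): hands the job in; it is judged then, once.
The state is a dict: "t": time; "joints": joint angles; "qvel": joint speeds; "effort": joint torques, N m; "eef_pos": TCP position; "eef_rot": TCP orientation; "force": force on the tool from outside, world axes, zero at the start; "ft_torque": the same for the moment, N m; "grip_width": finger opening in m; "grip_force": force on a finger pad.
Only numpy, scipy, OpenCV 4.12 (cv2) and the standard library are available. Lean on these libraries where they do the work, as an engineer would, in place of code of your own. Each camera call takes 0.05 s, during which the arm holds its last target. There are 200 camera calls.

## Working session

There is one attempt and no reset: what is moved stays moved. The work goes in short steps, Python scripts to look and compute and a shell command to move; the robot and the scene stay as the last step left them, time stands still between calls to the robot, and variables do not carry over. Pictures are saved under pics/ and viewed, at most 11 in all, crops included, and the job is handed in when it is done.

```bash
mkdir -p pics; cat > h.py <<'E'
import numpy as np, cv2
from cell import bot, vision, order
def cam(n):
    c=vision.read_camera(n); c['R']=np.array(c['R']); c['t']=np.array(c['t'])
    c['f']=c['img'].shape[0]/2/np.tan(np.radians(c['vertical_fov'])/2); return c
def ray(c,u,v):
    d=c['R'].T@np.array([(u-c['cx'])/c['f'],(v-c['cy'])/c['f'],1]); return -c['R'].T@c['t'],d/np.linalg.norm(d)
def onz(c,u,v,z):
    o,d=ray(c,u,v); return o+d*(z-o[2])/d[2]
def proj(c,X):
    p=c['R']@np.array(X)+c['t']; return c['f']*p[0]/p[2]+c['cx'],c['f']*p[1]/p[2]+c['cy']
def tri(c1,p1,c2,p2):
    o1,d1=ray(c1,*p1);o2,d2=ray(c2,*p2)
    s=np.linalg.lstsq(np.array([d1,-d2]).T,o2-o1,rcond=None)[0]
    a,b=o1+s[0]*d1,o2+s[1]*d2; return (a+b)/2,np.linalg.norm(a-b)
def save(im,n): cv2.imwrite('pics/'+n,cv2.cvtColor(im,cv2.COLOR_RGB2BGR))
E
python3 - <<'E'
from h import *
print(bot.get_state())
for n in('scene','side','wrist'):
    c=cam(n); save(c['img'],n+'0.png'); print(n,c['vertical_fov'],(-c['R'].T@c['t']).round(3),c['R'][2].round(2),c['cx'],c['cy'])
E
```

```text
{'t': 0.0, 'joints': array([ 1.1008984 ,  0.47779765,  0.02233523,  1.55644617, -0.01149964,
        1.10931551, -0.08308071]), 'qvel': array([-2.33342151e-03, -1.60856819e-03,  2.58955288e-06,  1.72314507e-03,
        1.86379194e-03, -7.96856913e-05,  8.27782871e-04]), 'effort': array([-1.27959880e-03, -5.82852888e+01,  1.53365940e+00, -2.72622657e+01,
       -5.44361479e-02,  1.68537110e-02,  1.56190354e-04]), 'eef_pos': array([ 0.23869152, -0.63073519,  0.22168553]), 'eef_rot': array([-3.08856609e+00, -5.64965814e-01,  7.26453533e-04]), 'force': array([-0.72226475,  0.47942353, -0.21157348]), 'ft_torque': array([-0.02427191, -0.01186574,  0.05587427]), 'grip_force': 0.0, 'grip_width': 0.08772329860919553}
scene 54.61687163188351 [0.251 0.686 0.723] [ 0.3  -0.59 -0.75] 282.73081337834634 209.9638752396706
side 48.82215574463509 [0.049 1.22  0.503] [ 0.36 -0.86 -0.35] 283.9495821807887 211.27939844270423
wrist 61.038919523426095 [ 0.307 -0.606  0.384] [-0.25 -0.09 -0.96] 277.00898451163135 208.6204309911856
```

View pics/scene0.png

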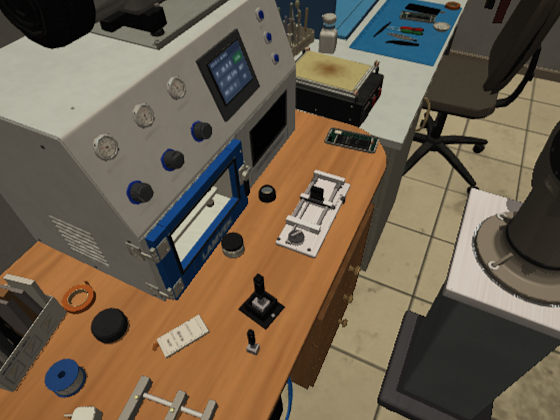

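View pics/side0.png

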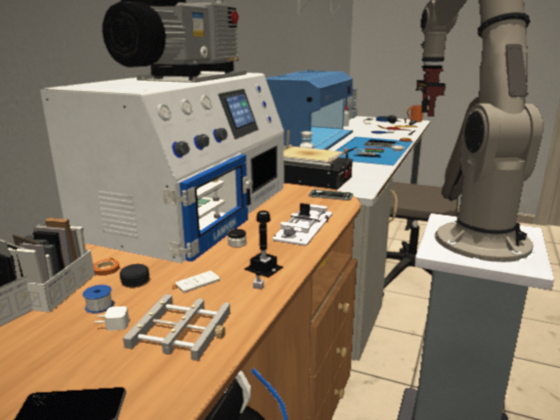

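Scene: the candidates for the key are the tall one in the black stand (261,285) and the small one beside it (252,341). In the side view they are at (263,235) and (258,284). The one in the stand is the larger. The holder is at (313,212), with its screw disc at (296,237) and handle at (317,193). Next is a close crop.

```bash
python3 - <<'E'
from h import *
im=cv2.imread('pics/scene0.png')[160:360,210:370]; a=cv2.resize(im,None,fx=3,fy=3,interpolation=cv2.INTER_CUBIC)
im=cv2.imread('pics/side0.png')[190:290,235:345]; b=cv2.resize(im,(308,280),interpolation=cv2.INTER_CUBIC)
o=np.zeros((600,800,3),np.uint8);o[:600,:480]=a;o[:280,480:788]=b;cv2.imwrite('pics/c1.png',o)
E
```

```text
(no output)
```

View pics/c1.png

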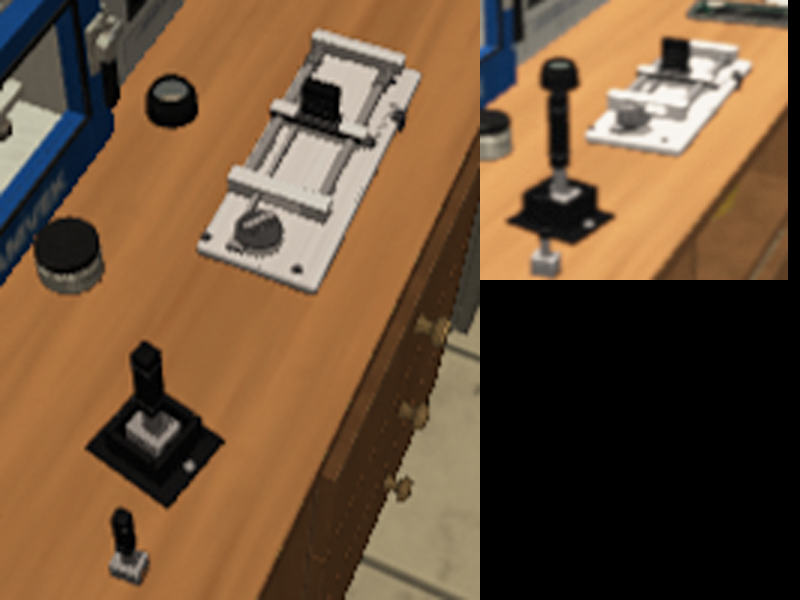

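The crop shows the larger key upright in the black stand, crop (150,420). The smaller look-alike stands alone at crop (128,560). Next come rough positions from the scene view.

```bash
python3 - <<'E'
from h import *
c=cam('scene')
P=lambda x,y,z:onz(c,210+x/3,160+y/3,z)
for n,x,y,z in [('footL',87,447,.005),('footN',168,505,.005),('footR',223,440,.005),('keytop',145,350,.108),('b1',197,250,.01),('b2',317,291,.01),('b3',420,70,.01),('disc',258,232,.023),('handle',322,88,.061),('clip',399,117,.015),('ptr',370,141,.0155),('small',128,560,0),('jar',70,240,.034),('loupe',172,90,.026)]:
    print(n,P(x,y,z).round(4))
from scipy.spatial.transform import Rotation as Ro
s=bot.get_state(); print(Ro.from_rotvec(s['eef_rot']).as_matrix().round(3))
w=cam('wrist'); M=Ro.from_rotvec(s['eef_rot']).as_matrix(); print('cam in tool',M.T@(-w['R'].T@w['t']-s['eef_pos']), (w['R']@M).round(3))
E
```

```text
footL [0.5009 0.3857 0.005 ]
footN [0.4352 0.3982 0.005 ]
footR [0.4238 0.343  0.005 ]
keytop [0.4659 0.3595 0.108 ]
b1 [0.5062 0.2163 0.01  ]
b2 [0.4134 0.2119 0.01  ]
b3 [ 0.4232 -0.0287  0.01  ]
disc [0.4691 0.1914 0.023 ]
handle [0.4712 0.0725 0.061 ]
clip [0.419  0.0333 0.015 ]
ptr [0.4303 0.0675 0.0155]
small [0.4419 0.4384 0.    ]
jar [0.5829 0.2631 0.034 ]
loupe [0.5899 0.0935 0.026 ]
[[ 0.935  0.354 -0.   ]
 [ 0.354 -0.935  0.001]
 [-0.    -0.001 -1.   ]]
cam in tool [ 0.07229514  0.00039532 -0.16175744] [[ 0.     1.    -0.001]
 [-0.965 -0.    -0.264]
 [-0.264  0.001  0.965]]
```

```bash
python3 - <<'E'
from h import *
c=cam('scene')
for n,u,v,z in [('ovenNearL',178,300,0),('ovenR',296,125,0),('hpfront',370,122,0),('hpfrontL',300,95,0.0),('hptop',375,70,.1),('bottle',328,50,0),('handleoven',245,175,.15),('c',265,195,0)]: print(n,onz(c,u,v,z).round(3))
E
python3 -m handwheel '[{"tx":0.055,"ty":-0.02,"wz":-0.09},{"tx":0.055,"ty":-0.02,"wz":-0.1},{"tx":0.055,"ty":-0.02,"wz":-0.1},{"tx":0.055,"ty":-0.02,"wz":-0.1},{"tx":0.055,"ty":-0.02,"wz":-0.1}]'
```

```text
ovenNearL [0.622 0.419 0.   ]
ovenR [ 0.649 -0.199  0.   ]
hpfront [ 0.459 -0.304  0.   ]
hpfrontL [ 0.703 -0.345  0.   ]
hptop [ 0.496 -0.414  0.1  ]
bottle [ 0.731 -0.653  0.   ]
handleoven [0.591 0.18  0.15 ]
c [0.6   0.089 0.   ]schema error: expected keys tx, ty, tz, wx, wy, wz
```

```bash
python3 -m handwheel '[{"tx":0.055,"ty":-0.02,"tz":0,"wx":0,"wy":0,"wz":-0.1},{"tx":0.055,"ty":-0.02,"tz":0,"wx":0,"wy":0,"wz":-0.1},{"tx":0.055,"ty":-0.02,"tz":0,"wx":0,"wy":0,"wz":-0.1},{"tx":0.055,"ty":-0.02,"tz":0,"wx":0,"wy":0,"wz":-0.1},{"tx":0.055,"ty":-0.02,"tz":0,"wx":0,"wy":0,"wz":-0.1}]'
```

```text
t: 0.92
eef_pos: [0.4178, -0.4008, 0.2228]
eef_rot: [2.852, 1.317, 0.001]
force: [0.4, -0.4, -0.7]
grip_width: 0.0878
grip_force: 0.0
```

```bash
python3 -m handwheel '[{"tx":0.055,"ty":-0.014,"tz":0,"wx":0,"wy":0,"wz":-0.12},{"tx":0.055,"ty":-0.014,"tz":0,"wx":0,"wy":0,"wz":-0.12},{"tx":0.055,"ty":-0.01,"tz":0,"wx":0,"wy":0,"wz":-0.12},{"tx":0.055,"ty":-0.005,"tz":0,"wx":0,"wy":0,"wz":-0.12},{"tx":0.055,"ty":0,"tz":0,"wx":0,"wy":0,"wz":-0.12}]'
```

```text
t: 1.55
eef_pos: [0.5036, -0.1359, 0.2229]
eef_rot: [2.335, 2.101, 0.0]
force: [1.3, 0.4, 0.8]
grip_width: 0.0878
grip_force: 0.0
```

```bash
python3 -m handwheel '[{"tx":0.054,"ty":-0.012,"tz":0,"wx":0,"wy":0,"wz":-0.17},{"tx":0.055,"ty":-0.002,"tz":0,"wx":0,"wy":0,"wz":-0.17},{"tx":0.055,"ty":0.007,"tz":0,"wx":0,"wy":0,"wz":-0.17},{"tx":0.053,"ty":0.016,"tz":0,"wx":0,"wy":0,"wz":-0.17},{"tx":0.049,"ty":0.025,"tz":0,"wx":0,"wy":0,"wz":-0.17}]'
```

```text
t: 2.17
eef_pos: [0.4744, 0.1386, 0.223]
eef_rot: [1.259, 2.877, 0.0]
force: [-0.7, -0.7, 0.9]
grip_width: 0.0878
grip_force: 0.0
```

```bash
python3 -m handwheel '[{"tx":0.044,"ty":0.033,"tz":0,"wx":0,"wy":0,"wz":-0.17},{"tx":0,"ty":0,"tz":0,"wx":0,"wy":0,"wz":-0.17},{"tx":0,"ty":0,"tz":0,"wx":0,"wy":0,"wz":-0.17},{"tx":0,"ty":0,"tz":0,"wx":0,"wy":0,"wz":0},{"tx":0,"ty":0,"tz":0,"wx":0,"wy":0,"wz":0}]' - 10
python3 - <<'E'
from h import *
c=cam('wrist'); save(c['img'],'w1.png'); print(bot.get_state()['joints'].round(2)); np.savez('w1.npz',**c)
E
```

```text
t: 2.8
eef_pos: [0.4694, 0.1916, 0.2227]
eef_rot: [0.506, 3.1, -0.0]
force: [0.4, 0.1, -0.1]
grip_width: 0.0884
grip_force: 0.0
[ 0.19  0.3  -0.83  1.91  0.26  1.04  0.5 ]
```

View pics/w1.png

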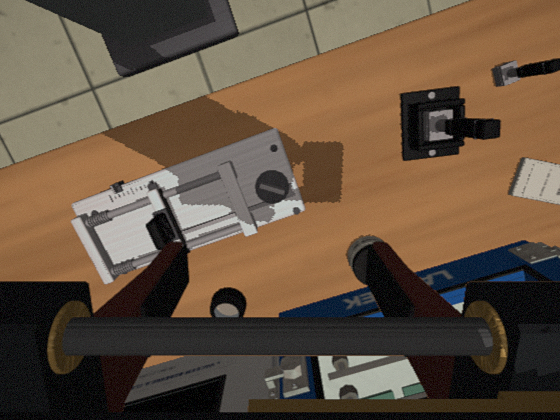

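The wrist view shows the stand foot at (402–465, 88–160) with the key leaning out to (490,128). It also shows the screw disc at (272,187), the clip near (118,187) and the handle at (162,230). Now to measure with masks and contours.

```bash
python3 - <<'E'
from h import *
c=dict(np.load('w1.npz')); im=c['img']
g=cv2.cvtColor(im,cv2.COLOR_RGB2GRAY)
# holder: near-grey bright
hsv=cv2.cvtColor(im,cv2.COLOR_RGB2HSV)
# stand foot
m=((g<60)).astype(np.uint8); m[:, :380]=0; m[:, 510:]=0; m[:70]=0; m[175:]=0
m=cv2.morphologyEx(m,cv2.MORPH_CLOSE,np.ones((15,15)))
m[:,466:]=0
k=max(cv2.findContours(m,0,1)[0],key=cv2.contourArea); r=cv2.minAreaRect(k); print('foot',r)
bx=[onz(c,*p,.005) for p in cv2.boxPoints(r)]; print(np.round(bx,4), np.mean(bx,0).round(4))
# disc
m=((g<75)).astype(np.uint8); m[:, :245]=0; m[:,300:]=0; m[:165]=0; m[212:]=0
m=cv2.morphologyEx(m,cv2.MORPH_CLOSE,np.ones((9,9)))
k=max(cv2.findContours(m,0,1)[0],key=cv2.contourArea); e=cv2.fitEllipse(k); print('disc',e, onz(c,*e[0],.023))
# base
m=((hsv[...,1]<45)&(g>85)).astype(np.uint8); m[:120]=0;m[:, :60]=0;m[:,310:]=0;m[275:]=0
m=cv2.morphologyEx(m,cv2.MORPH_CLOSE,np.ones((15,15)))
k=max(cv2.findContours(m,0,1)[0],key=cv2.contourArea); r=cv2.minAreaRect(k); print('base',r)
for p in cv2.boxPoints(r): print(p,onz(c,*p,.01).round(4))
a=cv2.resize(im[160:260,65:185],None,fx=4,fy=4,interpolation=cv2.INTER_CUBIC)
b=cv2.resize(im[165:210,250:296],(320,313),interpolation=cv2.INTER_CUBIC)
d=cv2.resize(im[80:170,395:505],(320,262),interpolation=cv2.INTER_CUBIC)
o=np.zeros((600,800,3),np.uint8);o[:400,:480]=a;o[:313,480:]=b;o[330:592,480:]=d;save(o,'c2.png')
E
```

```text
foot ((432.1759033203125, 122.79891204833984), (67.87305450439453, 68.86592864990234), 83.1572265625)
[[0.4228 0.3317 0.005 ]
 [0.437  0.3989 0.005 ]
 [0.5067 0.3943 0.005 ]
 [0.4922 0.3238 0.005 ]] [0.4647 0.3622 0.005 ]
disc ((271.0705871582031, 187.39979553222656), (31.613338470458984, 38.98762130737305), 45.77666091918945) [0.47195827 0.18371747 0.023     ]
base ((185.5715789794922, 208.22955322265625), (92.54137420654297, 225.12184143066406), 70.4192886352539)
[ 64.01312 202.35773] [ 0.4188 -0.0358  0.01  ]
[276.11624 126.91165] [0.4162 0.2079 0.01  ]
[307.13004 214.10138] [0.5152 0.2104 0.01  ]
[ 95.02692 289.54745] [ 0.5242 -0.0506  0.01  ]
```

View pics/c2.png

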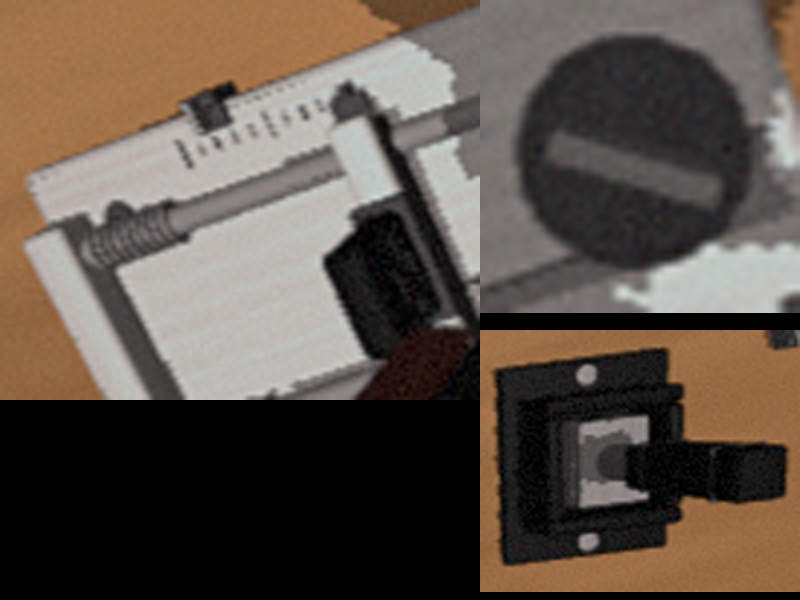

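The crop shows blade ends at crop (547,150) and (720,192), and the foot's two screw heads at (587,375) and (588,541). The clip is at crop (210,105), the pointer tip near (350,98) and the handle top at (345,260)–(385,355).

```bash
python3 - <<'E'
from h import *
c=dict(np.load('w1.npz'))
S=lambda x,y,z:onz(c,395+(x-480)/2.909,80+(y-330)/2.909,z)
B=lambda x,y,z:onz(c,250+(x-480)/6.957,165+y/6.957,z)
H=lambda x,y,z:onz(c,65+x/4,160+y/4,z)
ang=lambda d:np.degrees(np.arctan2(d[1],d[0]))
a,b=S(587,375,.0055),S(588,541,.0055); print('stand',(a+b)/2,np.linalg.norm(a-b),ang(b-a))
q=[S(*p,.005) for p in((497,370),(665,349),(665,548),(503,563))]; print(np.round(q,4)); print('cen',np.mean(q,0),ang(q[3]-q[0]),ang(q[1]-q[0]),ang(q[2]-q[1]),[np.linalg.norm(q[i]-q[i-1]).round(4) for i in range(4)])
k=[S(*p,.114) for p in((716,441),(787,446),(783,497),(722,502))];print('keytop',np.round(k,4),np.mean(k,0))
e=B(547,150,.034),B(720,192,.034); print('blade',(e[0]+e[1])/2,np.linalg.norm(e[0]-e[1]),ang(e[0]-e[1]),'disc',B(635,150,.023))
p,f=H(350,95,.0155),H(212,100,.016);print('ptr',p,'clip',f)
E
```

```text
stand [0.46545187 0.36157048 0.0055    ] 0.0579405385292682 -11.62200084221888
[[0.4255 0.3382 0.005 ]
 [0.4372 0.395  0.005 ]
 [0.5054 0.382  0.005 ]
 [0.492  0.3248 0.005 ]]
cen [0.465018   0.36000613 0.005     ] -11.432851913187594 78.33285703065688 -10.856556656438178 [np.float64(0.0678), np.float64(0.058), np.float64(0.0693), np.float64(0.0587)]
keytop [[0.453  0.3511 0.114 ]
 [0.4599 0.3679 0.114 ]
 [0.4723 0.3649 0.114 ]
 [0.4686 0.3499 0.114 ]] [0.46341694 0.35846997 0.114     ]
blade [0.4722675  0.18489785 0.034     ] 0.025733662019540967 -122.46414764946118 disc [0.47151739 0.18518865 0.023     ]
ptr [0.43000346 0.06582593 0.0155    ] clip [0.41964394 0.03099357 0.016     ]
```

```bash
cat >> h.py <<'E'
from scipy.spatial.transform import Rotation as Ro
def yaw(s):
    M=Ro.from_rotvec(s['eef_rot']).as_matrix(); return np.arctan2(M[1,0],M[0,0])
def rows(pos,yd,n,s=None):
    "rows of tx,ty,tz,wz to reach world pos and yaw (deg), n rows, straight line"
    s=s or bot.get_state(); y=yaw(s); d=np.array(pos)-s['eef_pos']
    dy=(np.radians(yd)-y+np.pi)%(2*np.pi)-np.pi
    print('at',s['eef_pos'].round(4),'yaw',np.degrees(y).round(2),'F',s['force'].round(1),'t',s['t'],'q',s['joints'].round(2))
    for i in range(n):
        a=y+dy*i/n; v=d/n
        print(round(v[0]*np.cos(a)+v[1]*np.sin(a),4),round(v[0]*np.sin(a)-v[1]*np.cos(a),4),round(-v[2],4),'wz',round(-dy/n,4))
E
python3 -c "
from h import *
rows([.465,.3605,.2],78.6,8)"
```

```text
at [0.4694 0.1916 0.2227] yaw 161.49 F [ 0.9 -0.7 -0.1] t 2.85 q [ 0.19  0.3  -0.83  1.91  0.26  1.04  0.5 ]
0.0072 0.0199 0.0028 wz 0.1808
0.0107 0.0182 0.0028 wz 0.1808
0.0138 0.016 0.0028 wz 0.1808
0.0164 0.0133 0.0028 wz 0.1808
0.0186 0.0101 0.0028 wz 0.1808
0.0201 0.0066 0.0028 wz 0.1808
0.0209 0.0029 0.0028 wz 0.1808
0.0211 -0.0009 0.0028 wz 0.1808
```

```bash
python3 -m handwheel '[{"tx":0.0072,"ty":0.0199,"tz":0,"wx":0,"wy":0,"wz":0.181},{"tx":0.0107,"ty":0.0182,"tz":0,"wx":0,"wy":0,"wz":0.181},{"tx":0.0138,"ty":0.016,"tz":0,"wx":0,"wy":0,"wz":0.181},{"tx":0.0164,"ty":0.0133,"tz":0,"wx":0,"wy":0,"wz":0.181}]' && python3 -m handwheel '[{"tx":0.0186,"ty":0.0101,"tz":0,"wx":0,"wy":0,"wz":0.181},{"tx":0.0201,"ty":0.0066,"tz":0,"wx":0,"wy":0,"wz":0.181},{"tx":0.0209,"ty":0.0029,"tz":0,"wx":0,"wy":0,"wz":0.181},{"tx":0.0211,"ty":-0.001,"tz":0,"wx":0,"wy":0,"wz":0.181},{"tx":0,"ty":0,"tz":0,"wx":0,"wy":0,"wz":0}]'
python3 -c "
from h import *
rows([.465,.3605,.071],78.6,4)"
```

```text
t: 3.35
eef_pos: [0.467, 0.2768, 0.2227]
eef_rot: [1.578, 2.716, 0.0]
force: [0.1, -0.2, 0.3]
grip_width: 0.0876
grip_force: 0.0
t: 3.98
eef_pos: [0.4637, 0.3624, 0.2228]
eef_rot: [-2.426, -1.995, -0.001]
force: [-0.7, 0.2, -0.6]
grip_width: 0.0879
grip_force: 0.0
at [0.4637 0.3624 0.2228] yaw 78.87 F [-0.7  0.2 -0.6] t 3.975 q [-0.33  0.39 -0.56  1.74  0.23  1.08 -1.16]
-0.0004 0.0004 0.0379 wz 0.0012
-0.0004 0.0004 0.0379 wz 0.0012
-0.0004 0.0004 0.0379 wz 0.0012
-0.0004 0.0004 0.0379 wz 0.0012
```

```bash
python3 -m handwheel '[{"tx":-0.001,"ty":0.0015,"tz":0.032,"wx":0,"wy":0,"wz":0.005},{"tx":-0.001,"ty":0,"tz":0.04,"wx":0,"wy":0,"wz":0},{"tx":0,"ty":0,"tz":0.04,"wx":0,"wy":0,"wz":0},{"tx":0,"ty":0,"tz":0.04,"wx":0,"wy":0,"wz":0},{"tx":0,"ty":0,"tz":0,"wx":0,"wy":0,"wz":0}]' && python3 -m handwheel '[{"tx":0,"ty":0,"tz":0,"wx":0,"wy":0,"wz":0},{"tx":0,"ty":0,"tz":0,"wx":0,"wy":0,"wz":0},{"tx":0,"ty":0,"tz":0,"wx":0,"wy":0,"wz":0},{"tx":0,"ty":0,"tz":0,"wx":0,"wy":0,"wz":0},{"tx":0,"ty":0,"tz":0,"wx":0,"wy":0,"wz":0}]' -1 35
```

```text
t: 4.6
eef_pos: [0.4642, 0.3556, 0.0681]
eef_rot: [2.432, 1.988, -0.01]
force: [-0.5, -0.5, 0.6]
grip_width: 0.0878
grip_force: 0.0
t: 5.22
eef_pos: [0.4656, 0.3586, 0.0709]
eef_rot: [2.434, 1.986, 0.001]
force: [-0.7, -0.4, -1.2]
grip_width: 0.041
grip_force: 0.0
```

```bash
python3 -m handwheel '[{"tx":0.002,"ty":0,"tz":0,"wx":0,"wy":0,"wz":0},{"tx":0,"ty":0,"tz":0,"wx":0,"wy":0,"wz":0},{"tx":0,"ty":0,"tz":0,"wx":0,"wy":0,"wz":0},{"tx":0,"ty":0,"tz":0,"wx":0,"wy":0,"wz":0},{"tx":0,"ty":0,"tz":0,"wx":0,"wy":0,"wz":0}]' -1 35;python3 -c "
from h import *
rows([.465,.3605,.071],78.6,1)"
```

```text
t: 5.85
eef_pos: [0.4658, 0.3604, 0.0705]
eef_rot: [2.434, 1.986, -0.0]
force: [-0.4, 0.2, 0.0]
grip_width: 0.0138
grip_force: 35.0
at [0.4658 0.3604 0.0705] yaw 78.43 F [-0.4  0.2  0. ] t 5.85 q [-0.39  0.57 -0.49  1.86  0.36  0.8  -1.28]
-0.0001 -0.0008 -0.0005 wz -0.003
```

```bash
python3 -m handwheel '[{"tx":0,"ty":0,"tz":-0.015,"wx":0,"wy":0,"wz":0},{"tx":0,"ty":0,"tz":-0.02,"wx":0,"wy":0,"wz":0},{"tx":0,"ty":0,"tz":-0.02,"wx":0,"wy":0,"wz":0},{"tx":0,"ty":0,"tz":0,"wx":0,"wy":0,"wz":0},{"tx":0,"ty":0,"tz":0,"wx":0,"wy":0,"wz":0}]';python3 -c "
from h import *
c=cam('scene');save(c['img'],'s2.png')
rows([.472,.185,.125],147.5,8)"
```

```text
t: 6.48
eef_pos: [0.4659, 0.3603, 0.1257]
eef_rot: [2.434, 1.986, 0.0]
force: [1.0, -0.9, -1.1]
grip_width: 0.0138
grip_force: 35.0
at [0.4657 0.3601 0.1252] yaw 78.42 F [-0.4 -0.9 -1.6] t 6.525 q [-0.36  0.5  -0.52  1.83  0.31  0.9  -1.23]
-0.0213 0.0052 0.0 wz -0.1507
-0.0218 0.0019 0.0 wz -0.1507
-0.0219 -0.0014 0.0 wz -0.1507
-0.0214 -0.0046 0.0 wz -0.1507
-0.0205 -0.0078 0.0 wz -0.1507
-0.0191 -0.0108 0.0 wz -0.1507
-0.0172 -0.0135 0.0 wz -0.1507
-0.015 -0.016 0.0 wz -0.1507
```

```bash
python3 -m handwheel '[{"tx":-0.0213,"ty":0.0052,"tz":0,"wx":0,"wy":0,"wz":-0.151},{"tx":-0.0218,"ty":0.0019,"tz":0,"wx":0,"wy":0,"wz":-0.151},{"tx":-0.0219,"ty":-0.0014,"tz":0,"wx":0,"wy":0,"wz":-0.151},{"tx":-0.0214,"ty":-0.0046,"tz":0,"wx":0,"wy":0,"wz":-0.151}]' && python3 -m handwheel '[{"tx":-0.0205,"ty":-0.0078,"tz":0,"wx":0,"wy":0,"wz":-0.151},{"tx":-0.0191,"ty":-0.0108,"tz":0,"wx":0,"wy":0,"wz":-0.151},{"tx":-0.0172,"ty":-0.0135,"tz":0,"wx":0,"wy":0,"wz":-0.151},{"tx":-0.015,"ty":-0.016,"tz":0,"wx":0,"wy":0,"wz":-0.151},{"tx":0,"ty":0,"tz":0,"wx":0,"wy":0,"wz":0}]'
python3 - <<'E'
from h import *
rows([.472,.185,.125],147.5,1)
o=np.zeros((600,800,3),np.uint8)
cs={n:cam(n) for n in('scene','side','wrist')}
s=bot.get_state();tip=s['eef_pos']
np.savez('m2.npz',**{n+k:v for n,c in cs.items() for k,v in c.items()})
# expected fork foot: key foot z = tcp -.065
pos=[(0,0),(0,300),(400,0)]
for (n,c),(y,x) in zip(cs.items(),[(0,0),(300,0),(0,400)]):
    X=tip.copy(); X[2]=.05
    u,v=map(int,proj(c,X)); h=25 if n!='wrist' else 50
    h={'scene':37,'side':28,'wrist':60}[n]
    u0,v0=u-h*4//3,v-h; print(n,u0,v0,'scale',300/(2*h))
    o[y:y+300,x:x+400]=cv2.resize(c['img'][v0:v0+2*h,u0:u0+h*8//3],(400,300),interpolation=cv2.INTER_CUBIC)
save(o,'c3.png')
E
```

```text
t: 7.02
eef_pos: [0.4687, 0.2719, 0.1248]
eef_rot: [-1.726, -2.624, 0.002]
force: [0.8, -0.2, 0.1]
grip_width: 0.0139
grip_force: 35.0
t: 7.65
eef_pos: [0.4722, 0.1833, 0.1247]
eef_rot: [-0.881, -3.014, 0.003]
force: [0.3, 0.6, -0.6]
grip_width: 0.014
grip_force: 35.0
at [0.4722 0.1833 0.1247] yaw 147.41 F [ 0.3  0.6 -0.6] t 7.65 q [ 0.16  0.45 -0.81  2.    0.42  0.87  0.13]
0.0011 0.0013 -0.0003 wz -0.0016
scene 246 190 scale 4.054054054054054
side 251 193 scale 5.357142857142857
wrist 197 157 scale 2.5
```

View pics/c3.png

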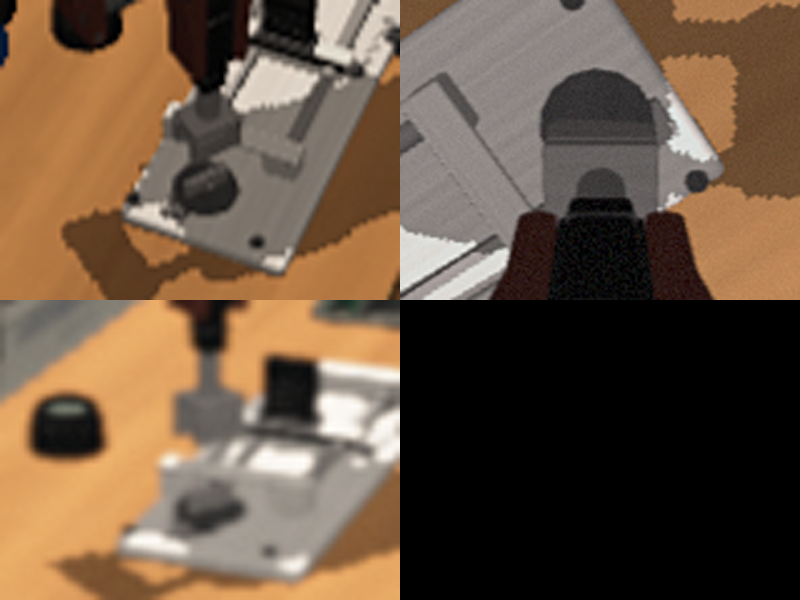

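```bash
python3 - <<'E'
from h import *
d=np.load('m2.npz'); c={k[5:]:d[k] for k in d if k.startswith('wrist')}
s=bot.get_state(); M=Ro.from_rotvec(s['eef_rot']).as_matrix(); T=s['eef_pos']
K=lambda p:((np.array(p)-[197,157])*2.5).round(1)   # crop coords
def W(x,y,z): q=T+M@[x,y,0]; return [q[0],q[1],z]
for n,x,y,z in [('ftopL',.0115,-.014,.0825),('ftopR',.0115,.014,.0825),('fbotL',.0115,-.014,.0605),('fbotR',.0115,.014,.0605),('gripfoot L',.007,-.007,.1045),('gripR',.007,.007,.1045),('slot top',.0045,-.014,.0765)]: print(n,K(proj(c,W(x,y,z))))
# disc ellipse for several centre guesses
for ctr in [(.472,.185)]:
    P=np.array([K(proj(c,(ctr[0]+.018*np.cos(a),ctr[1]+.018*np.sin(a),.023))) for a in np.linspace(0,6.28,73)])
    print('disc',P.min(0),P.max(0))
g=cv2.cvtColor(c['img'],cv2.COLOR_RGB2GRAY)
for x in(560,600,640):
    u=int(197+(x-400)/2.5); print(u,[(v,int(g[v,u])) for v in range(180,240,1)])
v=157+int(165/2.5); print(v,[(u,int(g[v,u])) for u in range(245,310)])
E
```

```text
ftopL [143.7 143.2]
ftopR [260.7 143.1]
fbotL [148.9 119.9]
fbotR [255.3 119.8]
gripfoot L [170.1 191.5]
gripR [234.6 191.4]
slot top [145.7 163.6]
disc [139.2  69. ] [256.3 182. ]
261 [(180, 134), (181, 136), (182, 136), (183, 135), (184, 140), (185, 142), (186, 139), (187, 139), (188, 134), (189, 122), (190, 61), (191, 46), (192, 45), (193, 51), (194, 51), (195, 52), (196, 57), (197, 46), (198, 50), (199, 47), (200, 50), (201, 47), (202, 51), (203, 47), (204, 57), (205, 59), (206, 60), (207, 65), (208, 62), (209, 59), (210, 62), (211, 66), (212, 86), (213, 61), (214, 61), (215, 86), (216, 100), (217, 101), (218, 98), (219, 91), (220, 99), (221, 99), (222, 95), (223, 92), (224, 94), (225, 100), (226, 90), (227, 96), (228, 99), (229, 97), (230, 94), (231, 98), (232, 97), (233, 95), (234, 102), (235, 91), (236, 97), (237, 97), (238, 92), (239, 95)]
277 [(180, 138), (181, 140), (182, 144), (183, 147), (184, 118), (185, 58), (186, 49), (187, 49), (188, 59), (189, 53), (190, 50), (191, 47), (192, 46), (193, 47), (194, 55), (195, 53), (196, 51), (197, 55), (198, 52), (199, 50), (200, 54),
[... 1158 characters left out ...]
 133), (249, 125), (250, 135), (251, 138), (252, 140), (253, 130), (254, 106), (255, 90), (256, 98), (257, 98), (258, 95), (259, 100), (260, 92), (261, 92), (262, 93), (263, 97), (264, 94), (265, 94), (266, 99), (267, 96), (268, 94), (269, 96), (270, 94), (271, 92), (272, 92), (273, 97), (274, 100), (275, 97), (276, 96), (277, 94), (278, 95), (279, 100), (280, 100), (281, 99), (282, 100), (283, 97), (284, 96), (285, 98), (286, 97), (287, 94), (288, 95), (289, 96), (290, 95), (291, 94), (292, 94), (293, 93), (294, 100), (295, 95), (296, 91), (297, 100), (298, 93), (299, 90), (300, 118), (301, 137), (302, 139), (303, 137), (304, 136), (305, 135), (306, 133), (307, 138), (308, 135), (309, 136)]
```

The fork edges predicted from the TCP match the image within 0.5 mm (top edge at crop y=143.7 against 143.2), and the disc matches (0.472, 0.185). Lowering onto the blade now.

```bash
python3 -m handwheel '[{"tx":0.0012,"ty":0.0013,"tz":0,"wx":0,"wy":0,"wz":0},{"tx":0,"ty":0,"tz":0.011,"wx":0,"wy":0,"wz":0},{"tx":0,"ty":0,"tz":0.011,"wx":0,"wy":0,"wz":0},{"tx":0,"ty":0,"tz":0.004,"wx":0,"wy":0,"wz":0},{"tx":0,"ty":0,"tz":0,"wx":0,"wy":0,"wz":0}]' ; python3 -m handwheel '[{"tx":0,"ty":0,"tz":0.004,"wx":0,"wy":0,"wz":0},{"tx":0,"ty":0,"tz":0.003,"wx":0,"wy":0,"wz":0},{"tx":0,"ty":0,"tz":0.003,"wx":0,"wy":0,"wz":0},{"tx":0,"ty":0,"tz":0,"wx":0,"wy":0,"wz":0},{"tx":0,"ty":0,"tz":0,"wx":0,"wy":0,"wz":0}]';python3 -c "
from h import *
rows([.472,.185,.087],147.5,1)"
```

```text
t: 8.43
eef_pos: [0.4718, 0.187, 0.0991]
eef_rot: [-0.875, -3.016, 0.001]
force: [0.2, -0.4, -0.9]
grip_width: 0.0139
grip_force: 35.0
t: 9.05
eef_pos: [0.4723, 0.1871, 0.0897]
eef_rot: [0.875, 3.017, 0.0]
force: [-0.1, 0.5, 0.1]
grip_width: 0.0135
grip_force: 35.0
at [0.4723 0.1871 0.0897] yaw 147.64 F [-0.1  0.5  0.1] t 9.05 q [ 0.12  0.5  -0.77  2.03  0.48  0.8   0.07]
-0.0009 -0.0019 0.0027 wz 0.0024
```

```bash
python3 -m handwheel '[{"tx":-0.001,"ty":-0.0018,"tz":0.001,"wx":0,"wy":0,"wz":-0.05},{"tx":0,"ty":0,"tz":0,"wx":0,"wy":0,"wz":-0.13},{"tx":0,"ty":0,"tz":0,"wx":0,"wy":0,"wz":-0.13},{"tx":0,"ty":0,"tz":0,"wx":0,"wy":0,"wz":-0.13},{"tx":0,"ty":0,"tz":0,"wx":0,"wy":0,"wz":-0.13}]' ; python3 -m handwheel '[{"tx":0,"ty":0,"tz":0,"wx":0,"wy":0,"wz":-0.13},{"tx":0,"ty":0,"tz":0,"wx":0,"wy":0,"wz":-0.13},{"tx":0,"ty":0,"tz":0,"wx":0,"wy":0,"wz":-0.13},{"tx":0,"ty":0,"tz":0,"wx":0,"wy":0,"wz":-0.13},{"tx":0,"ty":0,"tz":0,"wx":0,"wy":0,"wz":0}]';python3 -c "
from h import *
rows([.472,.185,.088],216,1);print(bot.get_state()['ft_torque'])"
```

```text
t: 9.68
eef_pos: [0.4719, 0.1854, 0.0888]
eef_rot: [0.015, -3.141, -0.001]
force: [0.0, 1.6, -1.6]
grip_width: 0.0137
grip_force: 35.0
t: 10.3
eef_pos: [0.472, 0.1852, 0.0886]
eef_rot: [0.814, -3.034, -0.001]
force: [0.6, 0.3, -0.9]
grip_width: 0.0139
grip_force: 35.0
at [0.472  0.1852 0.0886] yaw -149.98 F [ 0.6  0.3 -0.9] t 10.3 q [ 0.3   0.6  -1.02  2.02  0.66  0.9   1.01]
0.0001 -0.0001 0.0006 wz -0.1043
[ 0.07960691 -0.09623867 -0.04123214]
```

```bash
python3 -m handwheel '[{"tx":0,"ty":0,"tz":0,"wx":0,"wy":0,"wz":-0.05},{"tx":0,"ty":0,"tz":0,"wx":0,"wy":0,"wz":-0.05},{"tx":0,"ty":0,"tz":0,"wx":0,"wy":0,"wz":-0.05},{"tx":0,"ty":0,"tz":0,"wx":0,"wy":0,"wz":0}]' ;python3 -c "
from h import *
rows([.472,.185,.088],216,1);print(bot.get_state()['ft_torque'])"; python3 -m handwheel '[{"tx":0,"ty":0,"tz":0,"wx":0,"wy":0,"wz":-0.04},{"tx":0,"ty":0,"tz":0,"wx":0,"wy":0,"wz":-0.04},{"tx":0,"ty":0,"tz":0,"wx":0,"wy":0,"wz":0}]' ;python3 -c "
from h import *
rows([.472,.185,.088],216,1);print(bot.get_state()['ft_torque'])"
```

```text
t: 10.8
eef_pos: [0.4721, 0.1851, 0.0887]
eef_rot: [-1.036, 2.966, 0.0]
force: [-1.8, 1.7, -0.9]
grip_width: 0.0136
grip_force: 35.0
at [0.4721 0.1851 0.0887] yaw -141.47 F [-1.8  1.7 -0.9] t 10.8 q [ 0.32  0.62 -1.05  2.02  0.69  0.91  1.14]
0.0002 -0.0001 0.0007 wz 0.0441
[ 0.31514193  0.01077015 -0.04058954]
t: 11.18
eef_pos: [0.4721, 0.1852, 0.0887]
eef_rot: [-1.157, 2.921, 0.001]
force: [-0.5, 2.6, -1.5]
grip_width: 0.0137
grip_force: 35.0
at [0.4721 0.1852 0.0887] yaw -136.77 F [-0.5  2.6 -1.5] t 11.175 q [ 0.33  0.63 -1.07  2.02  0.7   0.92  1.21]
0.0002 -0.0 0.0007 wz 0.1263
[ 0.59090619  0.11261707 -0.49424334]
```

Torque about z jumped to −0.49 N m, well above the 0.05 friction, so the end stop is reached. Easing off, lifting, and checking the blade angle.

```bash
python3 -m handwheel '[{"tx":0,"ty":0,"tz":0,"wx":0,"wy":0,"wz":0.05},{"tx":0,"ty":0,"tz":0,"wx":0,"wy":0,"wz":0.04},{"tx":0,"ty":0,"tz":-0.012,"wx":0,"wy":0,"wz":0},{"tx":0,"ty":0,"tz":-0.02,"wx":0,"wy":0,"wz":0},{"tx":0,"ty":0,"tz":-0.02,"wx":0,"wy":0,"wz":0}]';python3 - <<'E'
from h import *
rows([.4658,.3604,.14],78.4,14)
o=np.zeros((600,800,3),np.uint8)
for n,x,sc in(('scene',0,10),('wrist',400,3)):
    c=cam(n);u,v=map(int,proj(c,(.472,.185,.03)));w,h=400//sc//2,300//sc//2
    print(n,u-w,v-h,sc); o[:2*h*sc,x:x+2*w*sc]=cv2.resize(c['img'][v-h:v+h,u-w:u+w],None,fx=sc,fy=sc,interpolation=cv2.INTER_CUBIC)
    np.savez('m3%s.npz'%n,**c)
save(o[:300],'c4.png')
E
```

```text
t: 11.8
eef_pos: [0.4722, 0.1851, 0.1425]
eef_rot: [-1.026, 2.969, -0.0]
force: [0.1, -0.7, -0.5]
grip_width: 0.014
grip_force: 35.0
at [0.4722 0.1851 0.1425] yaw -141.86 F [ 0.1 -0.7 -0.5] t 11.8 q [ 0.38  0.55 -1.12  1.98  0.59  1.    1.21]
-0.0074 0.0101 0.0002 wz 0.1742
-0.0055 0.0113 0.0002 wz 0.1742
-0.0035 0.012 0.0002 wz 0.1742
-0.0013 0.0125 0.0002 wz 0.1742
0.0008 0.0125 0.0002 wz 0.1742
0.003 0.0122 0.0002 wz 0.1742
0.0051 0.0115 0.0002 wz 0.1742
0.007 0.0104 0.0002 wz 0.1742
0.0087 0.009 0.0002 wz 0.1742
0.0101 0.0074 0.0002 wz 0.1742
0.0112 0.0055 0.0002 wz 0.1742
0.012 0.0035 0.0002 wz 0.1742
0.0125 0.0014 0.0002 wz 0.1742
0.0125 -0.0008 0.0002 wz 0.1742
scene 276 217 10
wrist 212 151 3
```

View pics/c4.png

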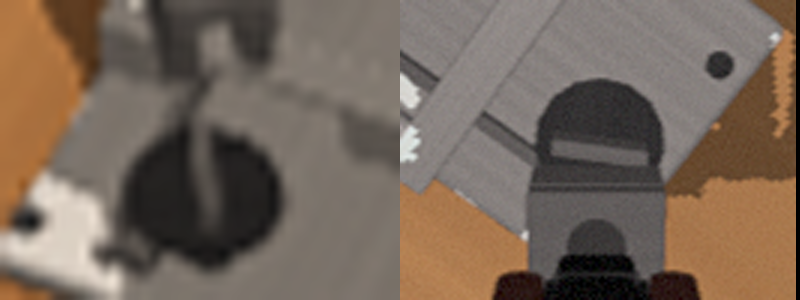

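The blade ends at wrist crop (551,144)–(648,158) put it near 120°, turned about 1.1 rad plus its start angle. That agrees with the stop, so the key goes back.

```bash
python3 -m handwheel '[{"tx":-0.0074,"ty":0.0101,"tz":0,"wx":0,"wy":0,"wz":0.174},{"tx":-0.0055,"ty":0.0113,"tz":0,"wx":0,"wy":0,"wz":0.174},{"tx":-0.0035,"ty":0.012,"tz":0,"wx":0,"wy":0,"wz":0.174},{"tx":-0.0013,"ty":0.0125,"tz":0,"wx":0,"wy":0,"wz":0.174},{"tx":0.0008,"ty":0.0125,"tz":0,"wx":0,"wy":0,"wz":0.174}]'; python3 -m handwheel '[{"tx":0.003,"ty":0.0122,"tz":0,"wx":0,"wy":0,"wz":0.174},{"tx":0.0051,"ty":0.0115,"tz":0,"wx":0,"wy":0,"wz":0.174},{"tx":0.007,"ty":0.0104,"tz":0,"wx":0,"wy":0,"wz":0.174},{"tx":0.0087,"ty":0.009,"tz":0,"wx":0,"wy":0,"wz":0.174},{"tx":0.0101,"ty":0.0074,"tz":0,"wx":0,"wy":0,"wz":0.174}]'; python3 -m handwheel '[{"tx":0.0112,"ty":0.0055,"tz":0,"wx":0,"wy":0,"wz":0.174},{"tx":0.012,"ty":0.0035,"tz":0,"wx":0,"wy":0,"wz":0.174},{"tx":0.0125,"ty":0.0014,"tz":0,"wx":0,"wy":0,"wz":0.174},{"tx":0.0125,"ty":-0.0008,"tz":0,"wx":0,"wy":0,"wz":0.174},{"tx":0,"ty":0,"tz":0,"wx":0,"wy":0,"wz":0}]';python3 - <<'E'
from h import *
rows([.4655,.3604,.0705],78.4,1)
c=cam('wrist'); s=bot.get_state(); M=Ro.from_rotvec(s['eef_rot']).as_matrix(); T=s['eef_pos']
for n,x,y,z in [('ftopL',.0115,-.014,.1),('ftopR',.0115,.014,.1)]:
    q=T+M@[x,y,0]; print(n,np.round(proj(c,[q[0],q[1],T[2]-.0425]),1))
g=cv2.cvtColor(c['img'],cv2.COLOR_RGB2GRAY); u0,v0=map(int,proj(c,T+M@[.012,0,.0425])); print(u0,v0,[int(a) for a in g[v0-15:v0+15,u0-16]],[int(a) for a in g[v0+12,u0-35:u0+35]])
save(cv2.resize(c['img'][120:300,160:400],None,fx=3,fy=3),'w4.png')
E
```

```text
t: 12.52
eef_pos: [0.4697, 0.2478, 0.1406]
eef_rot: [-0.33, -3.124, 0.001]
force: [-0.0, 0.7, -0.4]
grip_width: 0.0136
grip_force: 35.0
t: 13.15
eef_pos: [0.4672, 0.3105, 0.1406]
eef_rot: [-1.616, -2.694, 0.001]
force: [0.2, 0.1, -0.7]
grip_width: 0.0141
grip_force: 35.0
t: 13.78
eef_pos: [0.465, 0.3613, 0.1407]
eef_rot: [-2.429, -1.993, -0.0]
force: [0.2, -0.3, -0.3]
grip_width: 0.0142
grip_force: 35.0
at [0.465  0.3613 0.1407] yaw 78.74 F [ 0.2 -0.3 -0.3] t 13.775 q [-0.36  0.48 -0.53  1.82  0.3   0.93 -1.22]
-0.0008 0.0007 0.0702 wz 0.0059
ftopL [253.2 216.8]
ftopR [299.9 216.7]
276 215 [13, 18, 27, 12, 16, 15, 36, 66, 64, 62, 62, 65, 65, 66, 65, 80, 101, 101, 108, 106, 105, 107, 103, 100, 101, 103, 106, 98, 105, 102] [20, 25, 16, 20, 10, 20, 13, 15, 16, 9, 19, 0, 20, 73, 103, 105, 102, 103, 100, 98, 99, 102, 101, 102, 102, 102, 103, 102, 92, 78, 63, 54, 61, 61, 63, 61, 54, 57, 56, 56, 54, 55, 61, 70, 93, 104, 104, 92, 100, 100, 101, 99, 97, 100, 99, 102, 99, 98, 95, 67, 19, 1, 23, 16, 17, 24, 31, 14, 18, 17]
```

View pics/w4.png

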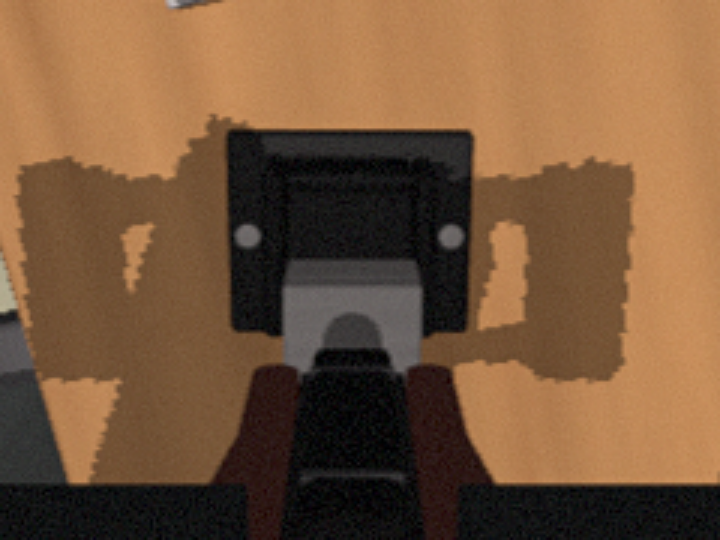

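The key is held straight, the fork is at crop (283–422, 262–), and the stand's screw heads are at crop (248,236) and (450,236). Checking the stand centre from this view.

```bash
python3 - <<'E'
from h import *
c=cam('wrist')
print(onz(c,160+349/3,120+236/3,.0055)); print([onz(c,160+x/3,120+y/3,.005).round(4) for x,y in((228,130),(472,130))])
rows([.465,.3605,.0705],78.5,1)
E
python3 -m handwheel '[{"tx":0,"ty":0,"tz":0.02,"wx":0,"wy":0,"wz":0.004},{"tx":0,"ty":0,"tz":0.02,"wx":0,"wy":0,"wz":0},{"tx":0,"ty":0,"tz":0.01,"wx":0,"wy":0,"wz":0},{"tx":0,"ty":0,"tz":0,"wx":0,"wy":0,"wz":0}]'
```

```text
[0.46515047 0.35948927 0.0055    ]
[array([0.438 , 0.3957, 0.005 ]), array([0.5047, 0.3825, 0.005 ])]
at [0.4654 0.3598 0.1405] yaw 78.76 F [-0.5 -0.5 -1.3] t 13.875 q [-0.36  0.48 -0.53  1.82  0.3   0.93 -1.22]
0.0006 -0.0005 0.07 wz 0.0045
t: 14.38
eef_pos: [0.4649, 0.3597, 0.0892]
eef_rot: [-2.436, -1.984, 0.004]
force: [-0.0, -0.1, -0.4]
grip_width: 0.0138
grip_force: 35.0
```

Stand centre is (0.465, 0.360), so the TCP is right over it.

```bash
python3 -m handwheel '[{"tx":0.0003,"ty":0,"tz":0.008,"wx":0,"wy":0,"wz":0},{"tx":0,"ty":0,"tz":0.008,"wx":0,"wy":0,"wz":0},{"tx":0,"ty":0,"tz":0.002,"wx":0,"wy":0,"wz":0},{"tx":0,"ty":0,"tz":0,"wx":0,"wy":0,"wz":0},{"tx":0,"ty":0,"tz":0,"wx":0,"wy":0,"wz":0}]';python3 -c "
from h import *
rows([.465,.36,.0705],78.6,1)"
```

```text
t: 15.0
eef_pos: [0.4657, 0.3608, 0.0729]
eef_rot: [2.436, 1.984, 0.001]
force: [0.4, -0.2, -0.2]
grip_width: 0.0138
grip_force: 35.0
at [0.4657 0.3608 0.0729] yaw 78.31 F [ 0.4 -0.2 -0.2] t 15.0 q [-0.39  0.57 -0.49  1.86  0.36  0.8  -1.28]
-0.001 -0.0006 0.0024 wz -0.005
```

```bash
python3 -m handwheel '[{"tx":-0.0005,"ty":0,"tz":0.0015,"wx":0,"wy":0,"wz":0},{"tx":0,"ty":0,"tz":0.001,"wx":0,"wy":0,"wz":0},{"tx":0,"ty":0,"tz":0,"wx":0,"wy":0,"wz":0},{"tx":0,"ty":0,"tz":0,"wx":0,"wy":0,"wz":0}]'; python3 -m handwheel '[{"tx":0,"ty":0,"tz":0,"wx":0,"wy":0,"wz":0},{"tx":0,"ty":0,"tz":0,"wx":0,"wy":0,"wz":0},{"tx":0,"ty":0,"tz":0,"wx":0,"wy":0,"wz":0},{"tx":0,"ty":0,"tz":0,"wx":0,"wy":0,"wz":0},{"tx":0,"ty":0,"tz":0,"wx":0,"wy":0,"wz":0}]' 0.1;  python3 -m handwheel '[{"tx":0,"ty":0,"tz":-0.03,"wx":0,"wy":0,"wz":0},{"tx":0,"ty":0,"tz":-0.04,"wx":0,"wy":0,"wz":0},{"tx":0,"ty":0,"tz":-0.04,"wx":0,"wy":0,"wz":0},{"tx":0,"ty":0,"tz":-0.03,"wx":0,"wy":0,"wz":0},{"tx":0,"ty":0,"tz":0,"wx":0,"wy":0,"wz":0}]'
python3 - <<'E'
from h import *
# clear stance over holder, tool x toward robot (yaw 182)
rows([.455,.13,.21],182,10)
for n in('scene','side','wrist'):
    c=cam(n);np.savez('m5%s.npz'%n,**c)
c=cam('scene');print('pred keytop',proj(c,(.465,.36,.114)),'side',proj(cam('side'),(.465,.36,.114)))
a=cv2.resize(c['img'][255:335,230:300],(420,480),interpolation=cv2.INTER_CUBIC)
b=cv2.resize(cam('wrist')['img'][120:300,190:360],(340,360))
o=np.zeros((480,760,3),np.uint8);o[:,:420]=a;o[:360,420:]=b;save(o,'c5.png')
E
```

```text
t: 15.5
eef_pos: [0.4656, 0.3602, 0.0704]
eef_rot: [2.436, 1.983, 0.0]
force: [0.4, -0.9, 3.4]
grip_width: 0.0134
grip_force: 35.0
t: 16.12
eef_pos: [0.4655, 0.3602, 0.0701]
eef_rot: [-2.436, -1.984, -0.0]
force: [0.0, 0.3, -0.4]
grip_width: 0.0481
grip_force: 0.0
t: 16.75
eef_pos: [0.4665, 0.3614, 0.2127]
eef_rot: [2.436, 1.983, 0.008]
force: [-0.5, -0.4, -0.6]
grip_width: 0.0482
grip_force: 0.0
at [0.4665 0.3614 0.2127] yaw 78.31 F [-0.5 -0.4 -0.6] t 16.75 q [-0.33  0.4  -0.56  1.75  0.24  1.06 -1.18]
-0.0229 0.0036 0.0003 wz -0.181
-0.0232 -0.0006 0.0003 wz -0.181
-0.0227 -0.0048 0.0003 wz -0.181
-0.0214 -0.0088 0.0003 wz -0.181
-0.0195 -0.0125 0.0003 wz -0.181
-0.0169 -0.0158 0.0003 wz -0.181
-0.0138 -0.0186 0.0003 wz -0.181
-0.0102 -0.0208 0.0003 wz -0.181
-0.0063 -0.0223 0.0003 wz -0.181
-0.0022 -0.0231 0.0003 wz -0.181
pred keytop (np.float64(258.42773701868134), np.float64(275.23407120672175)) side (np.float64(261.9822664804233), np.float64(222.46047847612994))
```

View pics/c5.png

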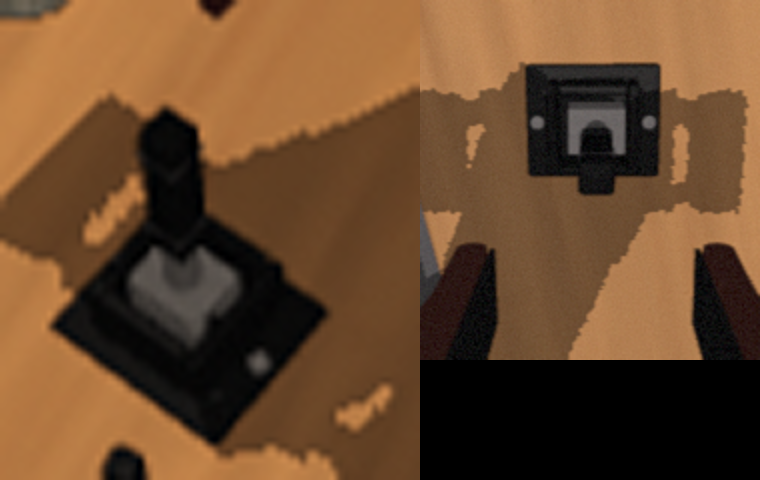

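The key stands upright and centred: its top is at crop (168,125) as predicted, and the fork sits inside the cup. Moving on to view the jaw.

```bash
python3 -m handwheel '[{"tx":-0.0229,"ty":0.0036,"tz":0,"wx":0,"wy":0,"wz":-0.181},{"tx":-0.0232,"ty":-0.0006,"tz":0,"wx":0,"wy":0,"wz":-0.181},{"tx":-0.0227,"ty":-0.0048,"tz":0,"wx":0,"wy":0,"wz":-0.181},{"tx":-0.0214,"ty":-0.0088,"tz":0,"wx":0,"wy":0,"wz":-0.181},{"tx":-0.0195,"ty":-0.0125,"tz":0,"wx":0,"wy":0,"wz":-0.181}]'; python3 -m handwheel '[{"tx":-0.0169,"ty":-0.0158,"tz":0,"wx":0,"wy":0,"wz":-0.181},{"tx":-0.0138,"ty":-0.0186,"tz":0,"wx":0,"wy":0,"wz":-0.181},{"tx":-0.0102,"ty":-0.0208,"tz":0,"wx":0,"wy":0,"wz":-0.181},{"tx":-0.0063,"ty":-0.0223,"tz":0,"wx":0,"wy":0,"wz":-0.181},{"tx":-0.0022,"ty":-0.0231,"tz":0,"wx":0,"wy":0,"wz":-0.181}]'; python3 -m handwheel '[{"tx":0,"ty":-0.02,"tz":0,"wx":0,"wy":0,"wz":0},{"tx":0,"ty":-0.02,"tz":0,"wx":0,"wy":0,"wz":0},{"tx":0,"ty":0,"tz":0,"wx":0,"wy":0,"wz":0},{"tx":0,"ty":0,"tz":0,"wx":0,"wy":0,"wz":0}]'
python3 - <<'E'
from h import *
rows([.455,.09,.21],182.4,1)
c=cam('wrist');np.savez('m6.npz',**c)
u,v=map(int,proj(c,(.44,.05,.02)));print(u,v)
u0,v0=u-100,v-75; print(u0,v0)
save(cv2.resize(c['img'][v0:v0+150,u0:u0+200],None,fx=4,fy=4,interpolation=cv2.INTER_CUBIC),'c6.png')
E
```

```text
t: 17.68
eef_pos: [0.4593, 0.2435, 0.2094]
eef_rot: [-1.314, -2.852, 0.001]
force: [0.3, 0.1, -0.1]
grip_width: 0.0483
grip_force: 0.0
t: 18.3
eef_pos: [0.4533, 0.1279, 0.2095]
eef_rot: [0.065, -3.14, -0.0]
force: [-0.2, -0.2, 0.4]
grip_width: 0.0483
grip_force: 0.0
t: 18.8
eef_pos: [0.455, 0.0896, 0.21]
eef_rot: [0.056, -3.141, -0.001]
force: [-0.1, 0.4, -0.6]
grip_width: 0.0481
grip_force: 0.0
at [0.455  0.0896 0.21  ] yaw -177.95 F [-0.1  0.4 -0.6] t 18.8 q [ 0.46  0.25 -0.89  2.01  0.23  0.99  1.06]
0.0 0.0004 -0.0 wz -0.0061
238 168
138 93
```

View pics/c6.png

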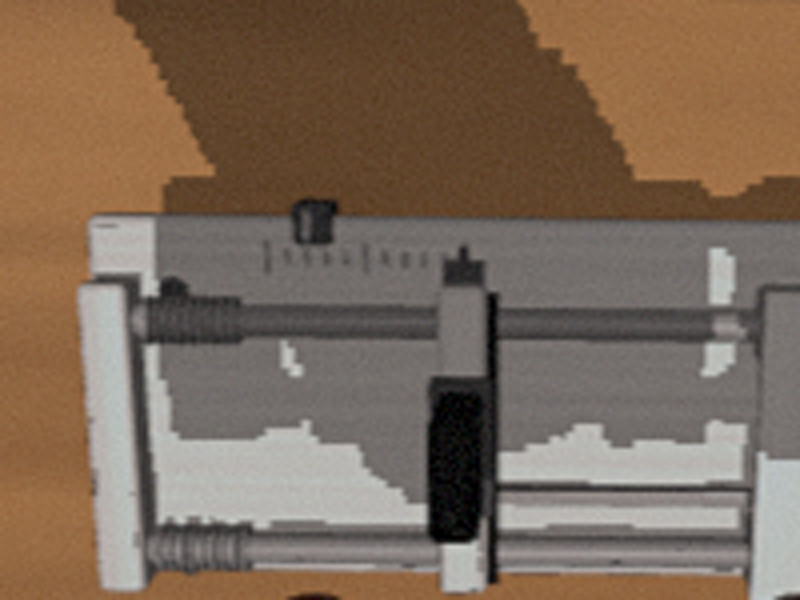

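Pointer tip at crop (463,248), clip at crop (292–337, 200–243), handle top at about (428–475, 392–540), base edge along y≈216.

```bash
python3 - <<'E'
from h import *
c=dict(np.load('m6.npz'))
g=cv2.cvtColor(c['img'],cv2.COLOR_RGB2GRAY)
P=lambda x,y,z:onz(c,138+x/4,93+y/4,z)
for v in range(142,155,2): print(v,[int(a) for a in g[v,205:230]])
print('handle rows');
for v in(195,205,215,222): print(v,[int(a) for a in g[v,240:266]])
print('ptr');
for v in(153,155,157,159): print(v,[int(a) for a in g[v,245:262]])
p=P(463,248,.0155);q=[P(428,392,.061),P(475,392,.061),P(475,540,.061),P(428,540,.061)]
print('ptr',p,'clip',P(315,222,.014),'fin22',P(318,222,.022)); print(np.round(q,4),np.mean(q,0))
e=P(160,215,.01),P(780,218,.01); d=e[1]-e[0]; print('axis',np.degrees(np.arctan2(d[1],d[0])))
r=P(245,322,.02),P(740,324,.02); d=r[1]-r[0]; print('rod',np.degrees(np.arctan2(d[1],d[0])))
E
```

```text
142 [72, 73, 76, 75, 72, 68, 75, 71, 64, 55, 51, 54, 68, 61, 66, 60, 64, 68, 69, 73, 71, 73, 74, 73, 72]
144 [74, 77, 73, 75, 69, 65, 43, 34, 34, 37, 44, 40, 36, 42, 32, 27, 12, 46, 70, 72, 70, 67, 73, 71, 79]
146 [69, 64, 66, 67, 69, 56, 32, 37, 65, 79, 64, 41, 43, 39, 30, 27, 32, 51, 66, 69, 71, 60, 68, 66, 73]
148 [98, 108, 106, 108, 107, 91, 56, 38, 65, 85, 78, 45, 40, 37, 38, 44, 80, 110, 105, 103, 105, 103, 108, 106, 103]
150 [115, 114, 113, 108, 112, 98, 72, 42, 67, 89, 69, 45, 38, 44, 41, 49, 92, 117, 115, 113, 115, 111, 111, 112, 110]
152 [109, 107, 106, 106, 108, 95, 68, 33, 60, 80, 60, 31, 38, 37, 35, 32, 77, 109, 110, 113, 110, 108, 107, 108, 109]
154 [94, 111, 111, 112, 113, 110, 111, 98, 80, 85, 85, 86, 83, 83, 85, 102, 110, 114, 106, 114, 116, 109, 111, 97, 88]
handle rows
195 [113, 114, 113, 116, 104, 70, 20, 0, 2, 12, 4, 11, 0, 5, 3, 0, 5, 9, 20, 40, 27, 23, 65, 102, 117, 116]
205 [109, 116, 113, 115, 86, 21, 20, 1, 16, 16, 15, 5, 6, 22, 2, 8, 19, 0, 35, 41, 37, 26, 64, 102, 111, 110]
215 [108, 108, 111, 113, 90, 39, 13, 14, 15, 10, 11, 17, 1, 13, 11, 18, 4, 5, 23, 60, 68, 42, 28, 61, 66, 62]
222 [188, 190, 191, 188, 147, 50, 2, 0, 12, 13, 23, 28, 14, 14, 13, 2, 1, 23, 75, 84, 34, 32, 105, 166, 186, 187]
ptr
153 [110, 104, 110, 107, 111, 107, 110, 112, 102, 101, 106, 110, 111, 107, 105, 107, 110]
155 [114, 121, 115, 116, 113, 118, 118, 92, 37, 48, 95, 116, 115, 113, 116, 116, 111]
157 [109, 113, 112, 94, 82, 94, 93, 74, 36, 43, 85, 112, 116, 112, 114, 111, 110]
159 [111, 110, 112, 89, 50, 44, 41, 39, 41, 36, 35, 42, 35, 54, 88, 109, 116]
ptr [0.42652436 0.06476435 0.0155    ] clip [0.42159052 0.02774344 0.014     ] fin22 [0.42071574 0.0297914  0.022     ]
[[0.4533 0.0604 0.061 ]
 [0.4529 0.0708 0.061 ]
 [0.4877 0.0716 0.061 ]
 [0.4881 0.0608 0.061 ]] [0.47050334 0.0658907  0.061     ]
axis 91.79058566320633
rod 91.83499928341192
```

```bash
python3 - <<'E'
from h import *
c=dict(np.load('m6.npz'))
f=onz(c,214.1,148.5,.022);p=onz(c,253.4,154.7,.0155);h=(onz(c,244.6,205,.061)+onz(c,257.6,205,.061))/2
a=np.radians(91.8);ax=np.array([np.cos(a),np.sin(a),0]); print(f,p,h,'along',(p-f)@ax)
rows([.4705,h[1],.033],181.8,5)
E
```

```text
[0.42083499 0.02648439 0.022     ] [0.42623951 0.0644105  0.0155    ] [0.46603824 0.06601945 0.061     ] along 0.037737641555593816
at [0.4551 0.0898 0.2101] yaw -177.91 F [-0.1  0.5 -0. ] t 18.85 q [ 0.46  0.25 -0.89  2.01  0.23  0.99  1.06]
-0.0029 -0.0049 0.0354 wz 0.001
-0.0029 -0.0049 0.0354 wz 0.001
-0.0029 -0.0049 0.0354 wz 0.001
-0.0029 -0.0049 0.0354 wz 0.001
-0.0029 -0.0049 0.0354 wz 0.001
```

```bash
python3 -m handwheel '[{"tx":-0.007,"ty":-0.012,"tz":0.027,"wx":0,"wy":0,"wz":0.004},{"tx":-0.007,"ty":-0.012,"tz":0.04,"wx":0,"wy":0,"wz":0},{"tx":0,"ty":0,"tz":0.04,"wx":0,"wy":0,"wz":0},{"tx":0,"ty":0,"tz":0.04,"wx":0,"wy":0,"wz":0},{"tx":0,"ty":0,"tz":0,"wx":0,"wy":0,"wz":0}]'; python3 -m handwheel '[{"tx":0,"ty":0,"tz":0.02,"wx":0,"wy":0,"wz":0},{"tx":0,"ty":0,"tz":0.01,"wx":0,"wy":0,"wz":0},{"tx":0,"ty":0,"tz":0,"wx":0,"wy":0,"wz":0},{"tx":0,"ty":0,"tz":0,"wx":0,"wy":0,"wz":0}]'; python3 -c "
from h import *
rows([.4705,.066,.033],181.8,1)"
```

```text
t: 19.48
eef_pos: [0.4678, 0.066, 0.0612]
eef_rot: [0.052, -3.136, -0.0]
force: [0.0, -0.4, 0.6]
grip_width: 0.0485
grip_force: 0.0
t: 19.98
eef_pos: [0.4707, 0.0655, 0.0341]
eef_rot: [-0.049, 3.14, 0.0]
force: [1.0, -0.0, -0.4]
grip_width: 0.0483
grip_force: 0.0
at [0.4707 0.0655 0.0341] yaw -178.21 F [ 1.  -0.  -0.4] t 19.975 q [ 0.3   0.53 -0.69  2.13  0.56  0.66  0.82]
0.0001 0.0005 0.0011 wz -0.0002
```

Closing on the handle at 40 N.

```bash
python3 -m handwheel '[{"tx":0,"ty":0,"tz":0,"wx":0,"wy":0,"wz":0},{"tx":0,"ty":0,"tz":0,"wx":0,"wy":0,"wz":0},{"tx":0,"ty":0,"tz":0,"wx":0,"wy":0,"wz":0},{"tx":0,"ty":0,"tz":0,"wx":0,"wy":0,"wz":0},{"tx":0,"ty":0,"tz":0,"wx":0,"wy":0,"wz":0}]' -1 40;python3 -m handwheel '[{"tx":0,"ty":0,"tz":0,"wx":0,"wy":0,"wz":0},{"tx":0,"ty":0,"tz":0,"wx":0,"wy":0,"wz":0},{"tx":0,"ty":0,"tz":0,"wx":0,"wy":0,"wz":0}]' -1 40; python3 -m handwheel '[{"tx":0,"ty":-0.004,"tz":0,"wx":0,"wy":0,"wz":0},{"tx":0,"ty":-0.005,"tz":0,"wx":0,"wy":0,"wz":0},{"tx":0,"ty":-0.005,"tz":0,"wx":0,"wy":0,"wz":0},{"tx":0,"ty":0,"tz":0,"wx":0,"wy":0,"wz":0}]'
```

```text
t: 20.6
eef_pos: [0.47, 0.0661, 0.0332]
eef_rot: [-0.049, 3.141, 0.002]
force: [-0.4, 3.7, -0.1]
grip_width: 0.0117
grip_force: 40.0
t: 20.98
eef_pos: [0.47, 0.0658, 0.0332]
eef_rot: [-0.05, 3.141, 0.001]
force: [-2.0, 5.2, -0.9]
grip_width: 0.0117
grip_force: 40.0
t: 21.48
eef_pos: [0.4703, 0.0516, 0.0332]
eef_rot: [-0.049, 3.141, 0.001]
force: [-1.2, 6.9, 0.4]
grip_width: 0.0119
grip_force: 40.0
```

```bash
python3 -m handwheel '[{"tx":0,"ty":-0.006,"tz":0,"wx":0,"wy":0,"wz":0},{"tx":0,"ty":-0.006,"tz":0,"wx":0,"wy":0,"wz":0},{"tx":0,"ty":-0.006,"tz":0,"wx":0,"wy":0,"wz":0},{"tx":0,"ty":-0.004,"tz":0,"wx":0,"wy":0,"wz":0},{"tx":0,"ty":0,"tz":0,"wx":0,"wy":0,"wz":0}]'
python3 - <<'E'
from h import *
c=cam('wrist');np.savez('m7.npz',**c)
u,v=map(int,proj(c,(.424,.03,.02)));u0,v0=u-50,v-37;print(u0,v0)
save(cv2.resize(c['img'][v0:v0+75,u0:u0+100],None,fx=8,fy=8,interpolation=cv2.INTER_CUBIC),'c7.png')
print(bot.get_state()['eef_pos'])
E
```

```text
t: 22.1
eef_pos: [0.4709, 0.0309, 0.0332]
eef_rot: [-0.05, 3.141, 0.004]
force: [-1.4, 9.4, -0.2]
grip_width: 0.012
grip_force: 40.0
229 125
[0.47087738 0.0311051  0.0332174 ]
```

View pics/c7.png

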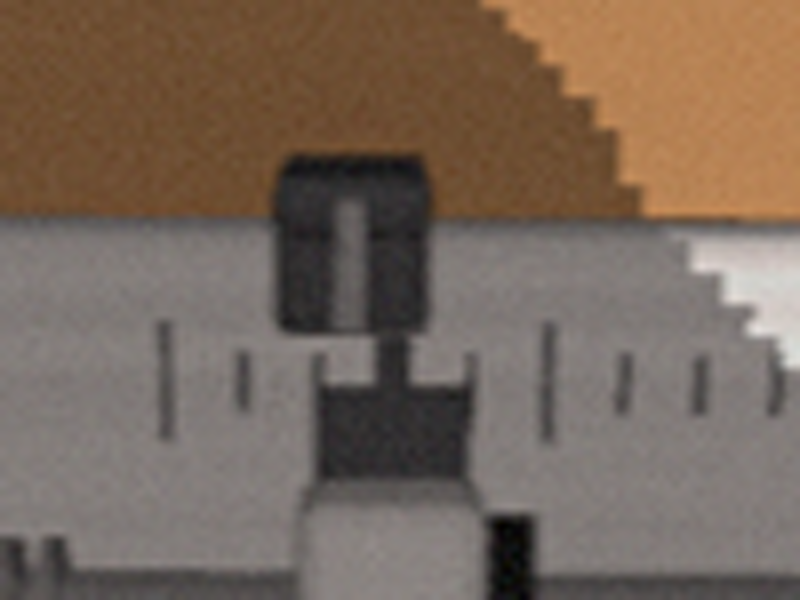

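The fin's top is at crop (350,262), and the pointer tip is at (393,338), slightly short of it.

```bash
python3 - <<'E'
from h import *
c=dict(np.load('m7.npz'))
f=onz(c,229+350/8-.44,125+270/8,.022);p=onz(c,229+393/8-.44,125+342/8,.0155)
a=np.radians(91.8);ax=np.array([np.cos(a),np.sin(a),0]); print(f,p,'along',(p-f)@ax)
E
```

```text
[0.42178009 0.02659143 0.022     ] [0.4270823 0.0293904 0.0155   ] along 0.0026310448845007096
```

```bash
python3 -m handwheel '[{"tx":0,"ty":-0.0027,"tz":0,"wx":0,"wy":0,"wz":0},{"tx":0,"ty":0,"tz":0,"wx":0,"wy":0,"wz":0},{"tx":0,"ty":0,"tz":0,"wx":0,"wy":0,"wz":0},{"tx":0,"ty":0,"tz":0,"wx":0,"wy":0,"wz":0},{"tx":0,"ty":0,"tz":0,"wx":0,"wy":0,"wz":0}]'
python3 - <<'E'
from h import *
c=cam('wrist');g=cv2.cvtColor(c['img'],cv2.COLOR_RGB2GRAY)
F=proj(c,(.4218,.0266,.022));P=proj(c,(.427,.0268,.0155));print(F,P)
for v in(157,158,159): print(v,[int(a) for a in g[v,262:288]])
for v in(166,167,168,169,170): print(v,[int(a) for a in g[v,262:288]])
print(bot.get_state()['eef_pos'])
E
```

```text
t: 22.78
eef_pos: [0.4709, 0.0287, 0.0332]
eef_rot: [-0.051, 3.141, 0.004]
force: [-1.5, 10.2, -0.4]
grip_width: 0.0119
grip_force: 40.0
(np.float64(276.89073603969797), np.float64(158.8243684829925)) (np.float64(276.9361243728368), np.float64(167.45567034824222))
157 [127, 125, 123, 128, 121, 100, 44, 42, 51, 53, 43, 46, 46, 72, 97, 93, 89, 68, 48, 47, 50, 50, 47, 48, 63, 104]
158 [125, 126, 124, 130, 133, 95, 40, 46, 48, 51, 47, 39, 44, 80, 93, 97, 85, 67, 45, 42, 47, 52, 46, 42, 63, 106]
159 [129, 131, 130, 129, 130, 100, 39, 44, 52, 49, 49, 50, 49, 74, 98, 101, 90, 71, 49, 48, 51, 51, 50, 38, 62, 107]
166 [125, 122, 127, 123, 127, 113, 92, 72, 60, 57, 55, 56, 53, 65, 73, 83, 70, 60, 63, 65, 63, 61, 57, 70, 103, 127]
167 [126, 131, 128, 128, 130, 125, 127, 130, 124, 129, 131, 124, 131, 105, 70, 59, 56, 60, 101, 127, 127, 125, 129, 128, 125, 132]
168 [129, 128, 128, 129, 127, 128, 132, 130, 129, 131, 129, 134, 135, 110, 60, 41, 41, 44, 86, 128, 136, 134, 136, 132, 129, 131]
169 [116, 90, 114, 126, 132, 128, 129, 128, 130, 131, 101, 95, 123, 107, 59, 44, 38, 45, 83, 105, 84, 106, 131, 127, 133, 128]
170 [111, 89, 112, 131, 130, 126, 126, 128, 130, 127, 98, 82, 114, 104, 56, 45, 44, 47, 81, 98, 75, 102, 127, 132, 127, 127]
[0.47092792 0.02868726 0.03319854]
```

The fin is at column 277.0 and the pointer tip at 277.5, aligned within about 0.4 mm. Holding.

```bash
python3 -m handwheel '[{"tx":0,"ty":0,"tz":0,"wx":0,"wy":0,"wz":0},{"tx":0,"ty":0,"tz":0,"wx":0,"wy":0,"wz":0},{"tx":0,"ty":0,"tz":0,"wx":0,"wy":0,"wz":0},{"tx":0,"ty":0,"tz":0,"wx":0,"wy":0,"wz":0},{"tx":0,"ty":0,"tz":0,"wx":0,"wy":0,"wz":0}]' >/dev/null
python3 -m handwheel '[{"tx":0,"ty":0,"tz":0,"wx":0,"wy":0,"wz":0},{"tx":0,"ty":0,"tz":0,"wx":0,"wy":0,"wz":0},{"tx":0,"ty":0,"tz":0,"wx":0,"wy":0,"wz":0},{"tx":0,"ty":0,"tz":0,"wx":0,"wy":0,"wz":0},{"tx":0,"ty":0,"tz":0,"wx":0,"wy":0,"wz":0}]' >/dev/null
python3 -m handwheel '[{"tx":0,"ty":0,"tz":0,"wx":0,"wy":0,"wz":0},{"tx":0,"ty":0,"tz":0,"wx":0,"wy":0,"wz":0},{"tx":0,"ty":0,"tz":0,"wx":0,"wy":0,"wz":0},{"tx":0,"ty":0,"tz":0,"wx":0,"wy":0,"wz":0},{"tx":0,"ty":0,"tz":0,"wx":0,"wy":0,"wz":0}]' >/dev/null
python3 -m handwheel '[{"tx":0,"ty":0,"tz":0,"wx":0,"wy":0,"wz":0},{"tx":0,"ty":0,"tz":0,"wx":0,"wy":0,"wz":0},{"tx":0,"ty":0,"tz":0,"wx":0,"wy":0,"wz":0},{"tx":0,"ty":0,"tz":0,"wx":0,"wy":0,"wz":0},{"tx":0,"ty":0,"tz":0,"wx":0,"wy":0,"wz":0}]' >/dev/null
python3 -m handwheel '[{"tx":0,"ty":0,"tz":0,"wx":0,"wy":0,"wz":0},{"tx":0,"ty":0,"tz":0,"wx":0,"wy":0,"wz":0},{"tx":0,"ty":0,"tz":0,"wx":0,"wy":0,"wz":0},{"tx":0,"ty":0,"tz":0,"wx":0,"wy":0,"wz":0},{"tx":0,"ty":0,"tz":0,"wx":0,"wy":0,"wz":0}]' >/dev/null
python3 -m handwheel '[{"tx":0,"ty":0,"tz":0,"wx":0,"wy":0,"wz":0},{"tx":0,"ty":0,"tz":0,"wx":0,"wy":0,"wz":0},{"tx":0,"ty":0,"tz":0,"wx":0,"wy":0,"wz":0},{"tx":0,"ty":0,"tz":0,"wx":0,"wy":0,"wz":0}]'
python3 -c "
from h import *
c=cam('wrist');g=cv2.cvtColor(c['img'],cv2.COLOR_RGB2GRAY);print([int(a) for a in g[158,266:288]],[int(a) for a in g[168,266:288]])
print(order.finish_job())"
```

```text
t: 26.45
eef_pos: [0.4709, 0.0287, 0.0332]
eef_rot: [-0.051, 3.141, 0.004]
force: [-0.6, 9.7, 0.5]
grip_width: 0.0117
grip_force: 40.0
[132, 104, 40, 40, 49, 49, 52, 48, 49, 75, 100, 94, 85, 67, 50, 47, 42, 48, 49, 41, 63, 110] [127, 131, 133, 132, 131, 131, 129, 133, 137, 104, 59, 37, 42, 41, 90, 127, 129, 132, 133, 134, 127, 128]
the job is handed in; nothing more can be done
None
```

The job is handed in at about 26.5 s: the key turned the screw to its end stop and is back upright in its stand, and the jaw was held with its pointer within about 0.5 mm of the fin for over 3 s and is still gripped (the hand-in returned no verdict).

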